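# Step the calibration stage from the red block to the blue block

## Task

Slide the stage's carriage by its upright yellow grips until the fixed probe's tip points at the black spot of the red reference block, and let it stand still there for a second while that reading is taken; then step it on until the tip points at the black spot of the blue block, let go and leave it there. A gripper does not fit between a grip and the probe head once they are close, so change over to the other grip on the way, when the probe is about midway between them. Do not knock the probe stand, keep both blocks lying in their pockets, and leave the pen, jar and wooden case where they are.

Things in the scene. Friction and masses are not known exactly. Their poses are not given: they have to be found in the camera images.
- carriage: White carriage plate, 140 (x) x 246 (y) x 16 mm, top layer of a cross-slide stage. Origin: centre of its underside, 50 mm above the table; z up. Slides level along its own x and y only, together or singly; never turns or lifts. About 2 N moves it; it stays where it is left. Square pockets centred at (15, 38) and (-15, -38) mm, rims 8 mm high, each hold a block; an upright grip stands near each y end.
- stage: The stage's grey bed, 170 (x) x 260 (y) mm, fixed to the table; origin on the table under its centre, axes parallel to the carriage's. At the start the carriage is centred above it, and can travel 45 mm either way along x and 60 mm either way along y from there. An aluminium saddle lies between bed and carriage.
- grip_left (a point): Point to grasp on the yellow grip at the carriage's +y end: an upright bar 20 mm (carriage x) by 30 mm (carriage y), standing 60 mm above the carriage plate, at carriage (0, 98) mm. The point lies on its middle, 18 mm below its top and 42 mm above the plate; about 108 mm above the table. Axes as the carriage's.
- grip_right (a point): The same on the identical grip at the carriage's -y end, at carriage (0, -98) mm.
- red_spot (a point): Centre of the black spot (12 mm across) on top of the red reference block: a loose red disc, 64 mm across, 16 mm thick, 0.25 to 0.5 kg, with a bare metal middle 44 mm across. It lies in either pocket of the carriage (1 mm of play all round), its top 82 mm above the table. z up; its yaw means nothing.
- blue_spot (a point): The same for the blue reference block, in the other pocket.
- probe_tip (a point): Lower end of the fixed vertical brass probe, 10 mm thick, 89 mm above the table, about 7 mm above the blocks' tops. Never moves. Above it, from 160 to 245 mm above the table, is its grey round head, 56 mm across with an orange band, carried by a level arm from the stand's column. At the start it stands above the carriage between the blocks.
- probe_stand: Fixed probe stand: origin on the table straight below the probe tip, axes parallel to the carriage's. A 24 mm column, 294 mm tall on a steel foot plate 110 x 120 x 14 mm, stands at (200, 120) mm, on the side away from the robot; a level arm 22 mm square, 214 to 236 mm above the table, runs straight from it to the probe head (45 mm thick clamp, up to 245 mm, at the column).
- pen: Blue pen with a black end, about 130 mm long, 14 mm thick, lying on the table along its x axis; a bystander. Origin under its middle.
- jar: Jar with a white lid, 56 mm across, 75 mm tall; a bystander. Origin: centre of its underside.
- case: Open wooden case with two bays, 100 x 160 x 40 mm; a bystander. Origin: centre of its underside.
Things that resemble listed ones, but are neither listed nor needed, are in the scene too. Of the things shaped like the part that bears red_spot, the red one is meant.

How it is judged:
On the way:
1. the probe tip stands over the red block's spot (within 7 mm), the carriage still (horizontal distance between probe_tip and red_spot below 0.007 m and linear speed of carriage below 0.004 m/s and z of red_spot in the frame of carriage between 0.028 and 0.036 m and z of blue_spot in the frame of carriage between 0.028 and 0.036 m), for 0.5 s.
At the end, for the whole second after the job is handed in: The probe tip stands over the blue block's spot, within 7 mm horizontally, both blocks lie flat in their pockets, and the carriage is at rest and let go (horizontal distance between probe_tip and blue_spot below 0.007 m and linear speed of carriage below 0.004 m/s and contact force between the fingers and carriage below 0.3 N and z of red_spot in the frame of carriage between 0.028 and 0.036 m and z of blue_spot in the frame of carriage between 0.028 and 0.036 m); the robot touches nothing.
It fails at once if the probe stand is knocked (over 5 N) (contact force between any of the fingers, the arm and probe_stand above 5 N).
It fails at once if a block comes up out of its pocket (z of any of red_spot, blue_spot in the frame of carriage above 0.04 m).
It fails at once if a bystander is moved by more than 20 mm (distance of any of pen, jar, case from where it was at the start of the episode above 0.02 m).
It also fails if it takes over 54 s, if anything falls off the work surface, if the arm or the gripper's body presses on something with over 40 N, if the wrist force passes 120 N, or if a joint passes its speed limit or range.

## Robot

A 6-joint arm with a two-finger parallel gripper is mounted at the origin on the work surface. World frame = base frame: x ahead of the robot, y to its left, z up, the work surface at z = 0. Lengths are in m, angles in rad, forces in N, time in s.
With the tool pointing down it reaches from about 0.275 to 0.825 m from the base axis. Payload 4.9 kg.
Tool frame: the origin (TCP) lies midway between the tips of the shut fingers; the grasp point (between the pads) lies 19 mm behind it; z points along the fingers, y is the line along which they close (so a half turn about z gives the same grasp; the last joint's range is limited). The gripper opens to 85 mm and grips with 20 to 120 N. Pads are 22 mm wide; open, the fingers measure 114 mm over their backs; the gripper's body (76 mm by 85 mm) begins 54 mm behind the grasp point. The pads swing forward as they close: fully open they stand 13 mm farther back than shut.
Start: joints at [-1.28, 0.326, -0.193, 1.052, 0, 1.437], TCP at [0.227, -0.501, 0.231] pointing down, gripper open.
Joint ranges: [-2.65, 2.65], [-0.97, 1.79], [-1.3, 1.35], [-1.93, 2.1], [-1.47, 1.37], [-3.14, 3.14]. Speed limits (rad/s): [2.57, 2.57, 3.14, 3.14, 3.14, 3.14].

## Interface

Orientations are given as a unit quaternion [w, x, y, z].
In Python, from bench import goto, move_straight, movej, grip, wait, solve_ik, get_state, camera, camera_params, MotionError, close_job, outline_of, tip_of gives the robot as it stands. The module is installed in compiled form; this text tells all that it offers. Calls block until the motion is done:
- goto(position, orientation): joint-space move of the TCP to a pose.
- move_straight(position, orientation=None, rate=0.15, stop_force=None): straight line of the TCP; orientation=None keeps the orientation; rate is the mean speed in m/s. With stop_force (N) it stops when the force on the tool has changed by that much, and returns True; else False.
- movej(angles): joint-space move.
- grip(opening): opening from 0.0 (shut) to 1.0 (fully open); the grip force is fixed at half the most; returns when the fingers have stopped.
- wait(seconds).
- solve_ik(position, orientation): joint angles nearest the present ones, or None.
- get_state(): the state.
- camera(name): name is "scene" or "top" or "wrist"; returns the picture (384x512x3 uint8, blue, green, red); there is no depth.
- camera_params(name): a dict with "intrinsics" (3x3 intrinsics, pixels), "rvec" (rotation vector, rad) and "tvec" (3), from world to camera coordinates, as OpenCV has them. Camera axes: x right, y down, z forward; pixel columns grow to the right and rows downward; lengths in m; the calibration is good to about 2 mm. A picture is of the moment at which its call begins: read the wrist's pose just before it. camera_params takes no time and is no camera call; for the wrist camera it gives the pose at the moment of the call.
A pose or a line that the arm cannot do raises MotionError and nothing moves.
- close_job(): hands the job in; it is judged then, once.
Trained networks look in the newest picture that a camera, given by its name, has taken for a name from the list of things; names that differ only in an ending like _2 or _b are one class to them, and where a whole thing is asked for, a point or a joint stands for the part that bears it (a point fixed in the world has none). Each returns a list of dicts, best first, with "score" (0 to 1); they miss things now and then, are a little off and sometimes report something else, mostly with a low value. They report only what shows in the picture. A call takes as long as a camera call. They do not tell look-alikes from the thing itself.
- outline_of(name, camera): "pixels" (384x512 bool, what is visible of it) and "bbox" ([left, top, right, bottom] as shares, 0 to 1, of the picture: columns of its width, rows of its height, round what is visible of it).
- tip_of(name, camera): "position" ([column, row] as shares, 0 to 1, of the picture: columns of its width, rows of its height: a listed point, or the origin of a listed thing).
The state is a dict: "clock": time; "joint_positions": joint angles; "dq": joint speeds; "effort": joint torques, N m; "tool_pos": TCP position; "tcp_rot": TCP orientation; "wrist_force": force on the tool from outside, world axes, zero at the start; "ft_torque": the same for the moment, N m; "width": opening from 0.0 (shut) to 1.0 (fully open); "finger_force": force on a finger pad.
Only numpy, scipy, OpenCV 4.12 (cv2) and the standard library are available. Lean on these libraries where they do the work, as an engineer would, in place of code of your own. Each camera call takes 0.05 s, during which the arm holds its last target. There are 200 camera calls.

## Working session

There is one attempt and no reset: what is moved stays moved. The work goes in short steps, each a Python script; the robot and the scene stay as the last script left them, time stands still between calls to the robot, and variables do not carry over. Pictures are saved under pics/ and viewed, at most 10 in all, crops included, and the job is handed in when it is done.

```bash
mkdir -p pics
cat > h.py <<'E'
import numpy as np, cv2
from bench import *
def ray(cam,uv):
    p=camera_params(cam);R=cv2.Rodrigues(np.array(p["rvec"],float))[0];t=np.array(p["tvec"],float).ravel()
    K=np.array(p["intrinsics"],float)
    d=R.T@np.linalg.inv(K)@np.array([uv[0],uv[1],1.0]);return -R.T@t,d
def at_z(cam,uv,z):
    o,d=ray(cam,uv);return o+d*(z-o[2])/d[2]
def proj(cam,P):
    p=camera_params(cam)
    return cv2.projectPoints(np.array(P,float).reshape(-1,1,3),np.array(p["rvec"],float),np.array(p["tvec"],float),np.array(p["intrinsics"],float),None)[0].reshape(-1,2)
E
python3 - <<'E'
from h import *
ims=[]
for c in("scene","top"):
    im=camera(c);cv2.imwrite(f"pics/{c}0.png",im)
    print(c,ray(c,(256,192)))
    for n,z in (("red_spot",.082),("blue_spot",.082),("grip_left",.108),("grip_right",.108),("probe_tip",.089),("stage",0),("carriage",.05),("probe_stand",0),("pen",0),("jar",0),("case",0)):
        for r in tip_of(n,c)[:3]:
            uv=np.array(r["position"])*[512,384]
            print(n,round(r["score"],2),uv.round(1),at_z(c,uv,z).round(4))
print(get_state()["clock"],get_state()["tcp_rot"])
E
```

```text
scene (array([1.42104894, 0.12906032, 0.7488992 ]), array([-0.78970463, -0.07678742, -0.60873273]))
red_spot 0.98 [186.5 253.7] [ 0.8163 -0.1035  0.082 ]
red_spot 0.79 [174.6 187.1] [ 0.5493 -0.2056  0.082 ]
red_spot 0.78 [220.4 189.6] [ 0.5517 -0.0634  0.082 ]
blue_spot 0.52 [248.5 192.3] [0.559  0.0228 0.082 ]
grip_left 0.71 [235.9 184.9] [ 0.5596 -0.014   0.108 ]
grip_left 0.69 [267.3 183.5] [0.5461 0.078  0.108 ]
grip_right 0.66 [201.4 186.5] [ 0.5748 -0.1142  0.108 ]
grip_right 0.28 [249.4 194.5] [0.6026 0.0305 0.108 ]
probe_tip 0.59 [235.6 185.9] [ 0.5392 -0.0184  0.089 ]
stage 0.55 [236.  212.4] [ 0.5585 -0.0187  0.    ]
carriage 0.68 [234.5 201.2] [ 0.5649 -0.0202  0.05  ]
pen 0.67 [141.8 212.2] [ 0.5796 -0.3152  0.    ]
jar 0.98 [149.1 241.6] [ 0.7044 -0.2507  0.    ]
case 0.87 [325.3 201.5] [0.4835 0.2625 0.    ]
top (array([0.5026684 , 0.06285924, 0.90494495]), array([ 0.06411536, -0.03567171, -0.99734894]))
red_spot 0.95 [268.2 264.9] [0.3864 0.0006 0.082 ]
red_spot 0.88 [318.3 122.2] [ 0.7278 -0.1119  0.082 ]
red_spot 0.76 [297.2 196.6] [ 0.5474 -0.0643  0.082 ]
blue_spot 0.77 [262.2 188.5] [0.5643 0.019  0.082 ]
blue_spot 0.43 [277.8 195.6] [ 0.5485 -0.0183  0.082 ]
grip_left 0.79 [239.6 200.1] [0.5344 0.0712 0.108 ]
grip_right 0.92 [324.5 183.3] [ 0.5785 -0.1227  0.108 ]
stage 0.79 [270.2 191.9] [ 0.5622 -0.0063  0.    ]
carriage 0.7 [277.7 196.7] [ 0.5476 -0.0213  0.05  ]
pen 0.52 [389.8 189.5] [ 0.5774 -0.3203  0.    ]
jar 0.75 [363.7 144.5] [ 0.6946 -0.2507  0.    ]
case 0.62 [171.5 217.9] [0.4882 0.2453 0.    ]
1.2 [ 1.98390265e-05  9.77531320e-01  2.10790221e-01 -2.17969695e-05]
```

View pics/scene0.png

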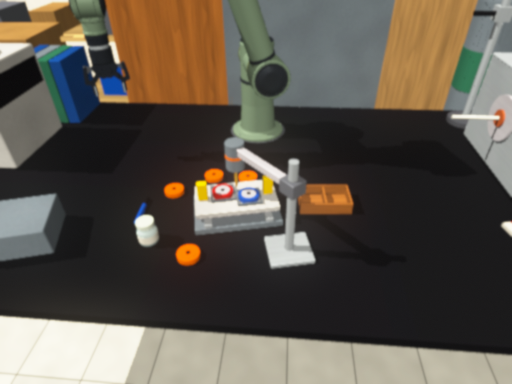

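View pics/top0.png

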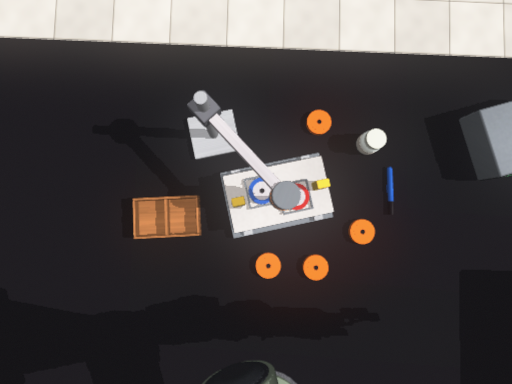

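Top view: the carriage is centred at about (277,194). The blue block is at (262,190), the red block at (298,197) half under the probe head (286,195), and the grips are at (239,201) on the left and (324,184) on the right.

Things that could be taken for the red block: orange discs at top (319,122), (362,231), (268,265) and (316,267), and the red-rimmed disc in the pocket at (298,197). By the description I choose the pocket disc. The grips have no look-alikes. Next I'll check this in a close crop and get the wrist camera's geometry.

Run:
```python
from h import *
from scipy.spatial.transform import Rotation as Ro
a=cv2.imread("pics/scene0.png")[130:240,175:305];b=cv2.imread("pics/top0.png")[140:250,215:345]
cv2.imwrite("pics/crop0.png",np.hstack([cv2.resize(x,None,fx=3,fy=5 if 0 else 3,interpolation=cv2.INTER_CUBIC) for x in(a,b)]))
s=get_state();q=s["tcp_rot"];R=Ro.from_quat([q[1],q[2],q[3],q[0]]).as_matrix()
o,d=ray("wrist",(256,192));print("cam in tool",R.T@(o-s["tool_pos"]),R.T@d,camera_params("wrist")["intrinsics"])
p=camera_params("scene");print(p["intrinsics"])
y=.223
for k in(0,1):
    f=(y+np.pi/2)/2+k*np.pi/2;Q=[0,np.cos(f),np.sin(f),0]
    for P in([.534,.071,.089],[.5785,-.1227,.089],[.56,.11,.089]): print(k,Q,solve_ik(P,Q))
```

```text
cam in tool [ 0.07697081  0.00060133 -0.14198497] [-0.292867   -0.00702607  0.95617458] [[334.56766339   0.         258.28940288]
 [  0.         334.56766339 194.20543577]
 [  0.           0.           1.        ]]
[[366.6498436    0.         254.40276346]
 [  0.         366.6498436  189.01529621]
 [  0.           0.           1.        ]]
0 [0, np.float64(0.6240367260807823), np.float64(0.7813950118233278), 0] [-0.00487051  0.44457271 -0.41555002  0.7106736   0.          1.34292582]
0 [0, np.float64(0.6240367260807823), np.float64(0.7813950118233278), 0] [-0.33378339  0.52770884 -0.2701131   0.77297439  0.          1.01401294]
0 [0, np.float64(0.6240367260807823), np.float64(0.7813950118233278), 0] [ 0.06463483  0.49486655 -0.32837665  0.74755312  0.          1.41243116]
1 [0, np.float64(-0.7813950118233277), np.float64(0.6240367260807824), 0] [-0.00487051  0.44457271 -0.41555002  0.7106736   0.         -1.79866684]
1 [0, np.float64(-0.7813950118233277), np.float64(0.6240367260807824), 0] [-0.33378339  0.52770884 -0.2701131   0.77297439  0.         -2.12757971]
1 [0, np.float64(-0.7813950118233277), np.float64(0.6240367260807824), 0] [ 0.06463483  0.49486655 -0.32837665  0.74755312  0.         -1.7291615 ]
```

View pics/crop0.png

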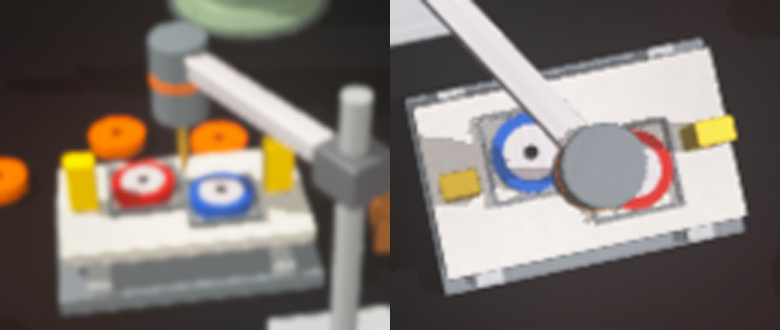

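The red-rimmed disc in the pocket is confirmed: at scene (223,191) it is left of the blue one (248,193), with the probe tip between them. Next I'll find a tilted wrist view that shows the tip and both spots together.

```bash
cat >> h.py <<'E'
from scipy.spatial.transform import Rotation as Ro
def look(T,e,psi,D):
    """tool pose whose wrist camera looks at T; e = tool pitch below horizontal, psi = heading"""
    h=np.array([np.cos(psi),np.sin(psi),0]);u=np.array([0,0,1.])
    Z=np.cos(e)*h-np.sin(e)*u; X=np.sin(e)*h+np.cos(e)*u; Y=np.cross(Z,X)
    R=np.column_stack([X,Y,Z]);v=R@[-.2929,0,.9562]
    P=np.array(T)-D*v-R@[.077,0,-.142]
    q=Ro.from_matrix(R).as_quat();return P,[q[3],q[0],q[1],q[2]]
E
python3 - <<'E'
from h import *
T=[.553,-.025,.085]
for e in (30,40,50,60):
  for psi in (-40,-20,0,20,40):
    for D in (.26,.3,.34):
      P,q=look(T,np.radians(e),np.radians(psi),D)
      for s in (0,1):
        j=solve_ik(P,q)
      if j is not None: print(e,psi,D,P.round(3),np.round(j,2))
E
```

```text
30 -40 0.26 [0.482 0.035 0.138] [ 0.41  0.38 -1.17 -0.64 -0.89 -2.35]
30 -40 0.3 [0.461 0.052 0.167] [ 0.49  0.27 -1.14 -0.41 -0.93 -2.25]
30 -40 0.34 [0.44  0.07  0.196] [ 0.57  0.17 -1.09 -0.17 -0.97 -2.14]
30 20 0.34 [ 0.415 -0.075  0.196] [-1.1   0.01 -1.23  0.12  1.03  1.82]
30 40 0.26 [ 0.482 -0.085  0.138] [-0.93  0.42 -0.88  0.37  1.04  1.45]
30 40 0.3 [ 0.461 -0.102  0.167] [-1.    0.37 -0.83  0.59  1.03  1.31]
30 40 0.34 [ 0.44  -0.12   0.196] [-1.08  0.34 -0.78  0.79  1.01  1.18]
40 -40 0.26 [0.49  0.028 0.153] [ 0.31  0.2  -1.07 -0.26 -0.71 -2.35]
40 -40 0.3 [0.473 0.042 0.186] [ 0.36  0.1  -1.03 -0.09 -0.73 -2.28]
40 -40 0.34 [0.457 0.056 0.22 ] [ 0.42  0.02 -0.98  0.09 -0.76 -2.22]
40 -20 0.34 [0.435 0.018 0.22 ] [ 0.11 -0.25 -1.28 -0.28 -0.35 -2.84]
40 20 0.26 [ 0.476 -0.053  0.153] [-0.73  0.09 -1.2  -0.23  0.74  2.26]
40 20 0.3 [ 0.455 -0.061  0.186] [-0.81 -0.04 -1.16 -0.    0.78  2.17]
40 20 0.34 [ 0.435 -0.068  0.22 ] [-0.88 -0.15 -1.11  0.23  0.81  2.07]
40 40 0.26 [ 0.49  -0.078  0.153] [-0.82  0.28 -0.86  0.38  0.87  1.65]
40 40 0.3 [ 0.473 -0.092  0.186] [-0.8
[... 1536 characters left out ...]
0.485 -0.     0.255] [-0.06 -0.15 -0.81  0.4  -0.14 -2.89]
60 0 0.26 [ 0.499 -0.025  0.177] [-0.28 -0.03 -0.95  0.15  0.14  2.89]
60 0 0.3 [ 0.49  -0.025  0.216] [-0.29 -0.11 -0.9   0.28  0.14  2.89]
60 0 0.34 [ 0.481 -0.025  0.255] [-0.3  -0.18 -0.84  0.41  0.15  2.88]
60 20 0.26 [ 0.502 -0.043  0.177] [-0.46  0.03 -0.86  0.3   0.37  2.41]
60 20 0.3 [ 0.494 -0.047  0.216] [-0.48 -0.04 -0.81  0.43  0.38  2.39]
60 20 0.34 [ 0.485 -0.05   0.255] [-0.5  -0.1  -0.75  0.55  0.38  2.37]
60 40 0.26 [ 0.512 -0.06   0.177] [-0.55  0.16 -0.69  0.54  0.49  1.94]
60 40 0.3 [ 0.505 -0.066  0.216] [-0.57  0.11 -0.64  0.66  0.5   1.91]
60 40 0.34 [ 0.498 -0.071  0.255] [-0.59  0.06 -0.58  0.77  0.5   1.89]
```

Run:
```python
from h import *
P,q=look([.553,-.025,.085],np.radians(40),np.radians(40),.34)
goto(P,q)
im=camera("wrist");cv2.imwrite("pics/w1.png",im)
for n,z in (("red_spot",.082),("blue_spot",.082),("grip_left",.108),("grip_right",.108),("probe_tip",.089)):
    for r in tip_of(n,"wrist")[:2]:
        uv=np.array(r["position"])*[512,384]
        print(n,round(r["score"],2),uv.round(1),at_z("wrist",uv,z).round(4))
print(get_state()["clock"])
```

```text
red_spot 0.81 [282.2 213.8] [ 0.5503 -0.0605  0.082 ]
red_spot 0.68 [407.5 165.9] [ 0.6843 -0.1281  0.082 ]
blue_spot 0.9 [230.6 167.1] [0.5601 0.0174 0.082 ]
grip_left 0.78 [169.3 140.4] [0.5314 0.0749 0.108 ]
grip_left 0.24 [243. 191.] [ 0.5334 -0.0249  0.108 ]
grip_right 0.9 [351.5 214.9] [ 0.5764 -0.116   0.108 ]
probe_tip 0.71 [241.  191.7] [ 0.5402 -0.0149  0.089 ]
probe_tip 0.16 [253.  227.2] [ 0.5177 -0.0498  0.089 ]
3.1333
```

View pics/w1.png

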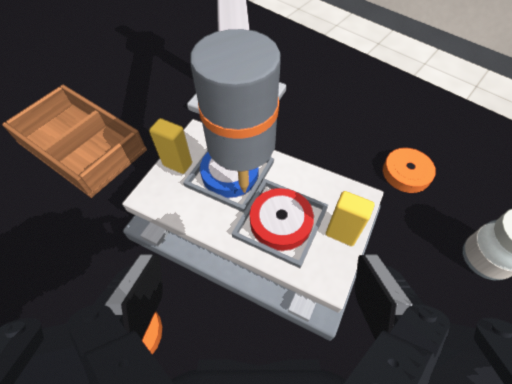

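The picture shows the tip at about (243,192), the red spot at (282,214), and the grips at (172,145) and (351,215). The blue spot is hidden behind the probe head. The geometry fits the description: grip spacing is 196 mm and yaw about 0.227. The carriage needs to move about (0, +45) mm in its own axes to reach red. I'll take the left grip.

```bash
cat >> h.py <<'E'
yaw=.227; X=np.array([np.cos(yaw),np.sin(yaw)]);Y=np.array([-X[1],X[0]])
def quat(k):
    f=(yaw+np.pi/2)/2+k*np.pi/2;return [0,np.cos(f),np.sin(f),0]
def st():
    s=get_state();print("t",round(s["clock"],2),"tcp",np.round(s["tool_pos"],4),"w",round(s["width"],3),"ff",s["finger_force"],"wf",np.round(s["wrist_force"],1));return np.array(s["tool_pos"])
E
python3 - <<'E'
from h import *
q=quat(0);tip=np.array([.540,-.0165]);red=np.array([.5503,-.0605]);c=red+.015*X+.038*Y;g=c+.098*Y
print(c,g)
goto([.42,.12,.26],q);goto([*g,.2],q)
print(move_straight([*g,.089],rate=.1,stop_force=12));st()
grip(0.0);p=st()
d=tip-red;print(d,d@X,d@Y)
move_straight([p[0]+d[0],p[1]+d[1],p[2]],rate=.04);wait(.3);st()
for cam in("scene","top","wrist"):
    im=camera(cam);cv2.imwrite(f"pics/{cam}2.png",im)
    for n,z in (("red_spot",.082),("blue_spot",.082),("grip_right",.108),("grip_left",.108),("probe_tip",.089)):
        for r in tip_of(n,cam)[:3]:
            uv=np.array(r["position"])*[512,384]
            print(cam,n,round(r["score"],2),uv.round(1),at_z(cam,uv,z).round(4))
a=cv2.imread("pics/scene2.png")[130:240,175:305];b=cv2.imread("pics/top2.png")[140:250,215:345]
cv2.imwrite("pics/crop2.png",np.hstack([cv2.resize(x,None,fx=3,fy=3,interpolation=cv2.INTER_CUBIC) for x in(a,b)]))
E
```

```text
[ 0.55636308 -0.02009902] [0.53430764 0.07538688]
False
t 6.17 tcp [0.5348 0.0754 0.0897] w 0.995 ff 0.0 wf [-0.6 -0.9 -0.1]
t 6.78 tcp [0.5341 0.0754 0.0891] w 0.225 ff 59.50643062591553 wf [-1.8 -0.6  2.6]
[-0.0103  0.044 ] -0.0001333211093846245 0.04518929326158788
t 8.36 tcp [0.5238 0.1195 0.0891] w 0.225 ff 59.760891795158386 wf [-0.8  0.9  3.4]
scene red_spot 0.59 [173.8 187.7] [ 0.5525 -0.2071  0.082 ]
scene red_spot 0.57 [247.  175.5] [0.4721 0.0088 0.082 ]
scene red_spot 0.55 [184.9 251.7] [ 0.8101 -0.1092  0.082 ]
scene blue_spot 0.66 [264.1 195.4] [0.5707 0.0702 0.082 ]
scene grip_right 0.58 [215.4 182.7] [ 0.5531 -0.0764  0.108 ]
scene grip_left 0.85 [282.6 184.9] [0.5498 0.1233 0.108 ]
scene probe_tip 0.7 [237.5 186.9] [ 0.5438 -0.012   0.089 ]
top red_spot 0.88 [318.7 120. ] [ 0.7332 -0.1128  0.082 ]
top red_spot 0.83 [362.1 231.3] [ 0.4698 -0.2196  0.082 ]
top red_spot 0.74 [315.7 268.2] [ 0.3813 -0.1107  0.082 ]
top blue_spot 0.82 [242.2 191.7] [0.5554 0.066  0.082 ]
top grip_right 0.71 [279.  200.5] [ 0.536  -0.0187  0.108 ]
top grip_right 0.58 [301.1 184.9] [ 0.5732 -0.0688  0.108 ]
wrist red_spot 0.75 [ 30.3 312. ] [0.4155 0.0581 0.082 ]
wrist blue_spot 0.61 [285.7 347.5] [0.5519 0.0659 0.082 ]
wrist grip_left 0.94 [256.8 275.7] [0.5231 0.1211 0.108 ]
```

View pics/crop2.png

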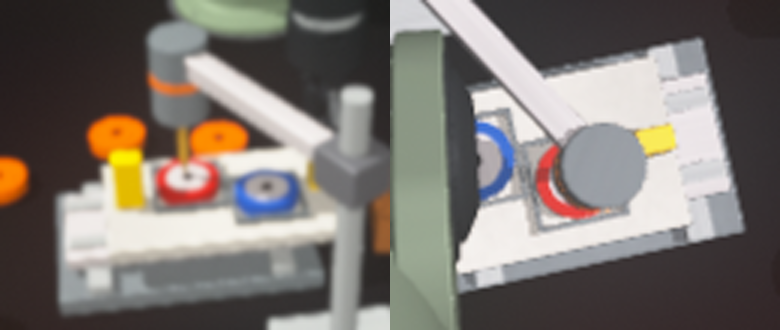

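Run:
```python
from h import *
im=cv2.imread("pics/scene2.png");x0,y0,s=215,165,14
cr=cv2.resize(im[y0:y0+36,x0:x0+50],None,fx=s,fy=s,interpolation=cv2.INTER_CUBIC)
t=[.540,-.0165]
for P,col in(([*t,.089],(0,255,0)),([*t,.082],(255,0,255))):
    uv=proj("scene",P)[0];print(uv)
    c=tuple(int(v) for v in ((uv-[x0,y0]+.5)*s));cv2.drawMarker(cr,c,col,cv2.MARKER_CROSS,14,1)
for dx,dy in((.01,0),(0,.01)): print(proj("scene",[t[0]+dx,t[1]+dy,.082])[0])
cv2.imwrite("pics/z2.png",cr)
```

```text
[236.19986257 186.08212364]
[236.3024147  187.93364715]
[235.87014844 189.91893891]
[239.57124246 188.07548854]
```

View pics/z2.png

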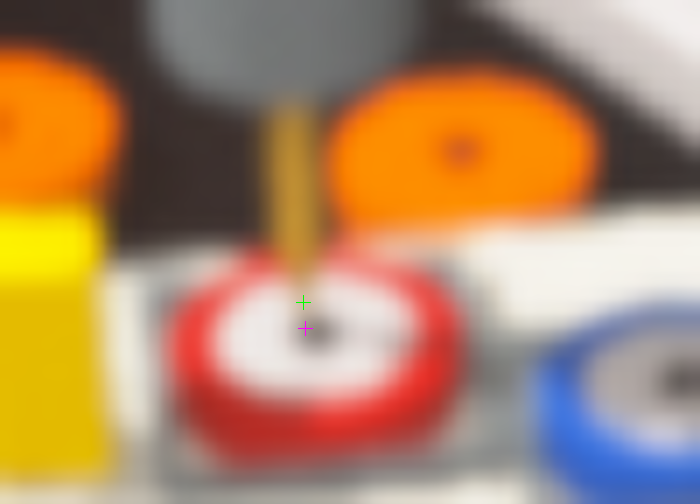

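Run:
```python
from h import *
im=cv2.imread("pics/w1.png");x0,y0,s=222,165,9
cr=cv2.resize(im[y0:y0+65,x0:x0+85],None,fx=s,fy=s,interpolation=cv2.INTER_CUBIC)
for uv,col in(((241,191.7),(0,255,0)),((282.2,213.8),(255,0,255))):
    c=tuple(int(v) for v in ((np.array(uv)-[x0,y0]+.5)*s));cv2.drawMarker(cr,c,col,cv2.MARKER_CROSS,14,1)
cv2.imwrite("pics/z1.png",cr)
g=im.min(axis=2)[205:223,272:293]; yy,xx=np.nonzero(g<60); print(xx.mean()+272,yy.mean()+205,len(xx))
```

```text
281.2463768115942 214.05797101449275 69
```

View pics/z1.png

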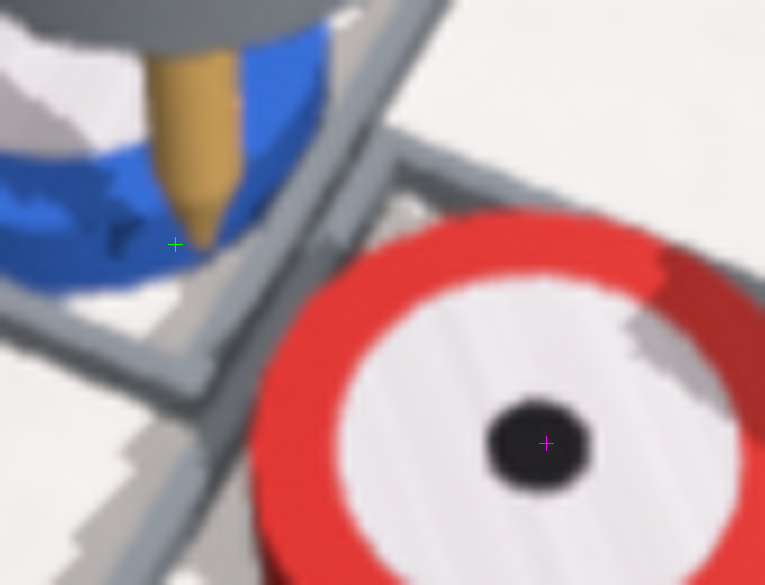

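The true tip in the first wrist view is at (244.3,192.3) and the spot at (281.3,214.0), so the network's tip was about 3 px off. I'll recompute, correct, and take the red reading.

```bash
cat >> h.py <<'E'
def wrist_at_z(tool_p,tool_q,uv,z):
    """back-project a wrist pixel taken at another tool pose, hand-eye from the present one"""
    M=lambda q:Ro.from_quat([q[1],q[2],q[3],q[0]]).as_matrix()
    s=get_state();R0=M(s["tcp_rot"]);o,d=ray("wrist",uv)
    R1=M(tool_q);o=R1@R0.T@(o-s["tool_pos"])+tool_p;d=R1@R0.T@d
    return o+d*(z-o[2])/d[2]
E
python3 - <<'E'
from h import *
P,q=look([.553,-.025,.085],np.radians(40),np.radians(40),.34)
tip=wrist_at_z(P,q,(244.3,192.3),.089)[:2];red=wrist_at_z(P,q,(281.3,214.),.082)[:2]
print(tip,red,wrist_at_z(P,q,(282.2,213.8),.082))
d=tip-red;print(d,d@X,d@Y)
p=st();g0=np.array([.5341,.0754]);n=g0+d;print("correction",n-p[:2])
move_straight([*n,p[2]],rate=.02);wait(.2)
im=camera("scene");wait(1.3);st()
x0,y0,s=215,165,14
cv2.imwrite("pics/z3.png",cv2.resize(im[y0:y0+36,x0:x0+50],None,fx=s,fy=s,interpolation=cv2.INTER_CUBIC))
E
```

```text
[ 0.54113131 -0.01745953] [ 0.54860487 -0.05890511] [ 0.54935036 -0.05944593  0.082     ]
[-0.00747356  0.04144559] 0.0020457254992735704 0.04206430781232286
t 9.26 tcp [0.5238 0.1194 0.0891] w 0.229 ff 59.7592431306839 wf [-1.7  0.2  2.9]
correction [ 0.00280717 -0.0025829 ]
t 11.15 tcp [0.5267 0.1169 0.0891] w 0.227 ff 59.25887703895569 wf [ 1.9 -2.1 -0.4]
```

View pics/z3.png

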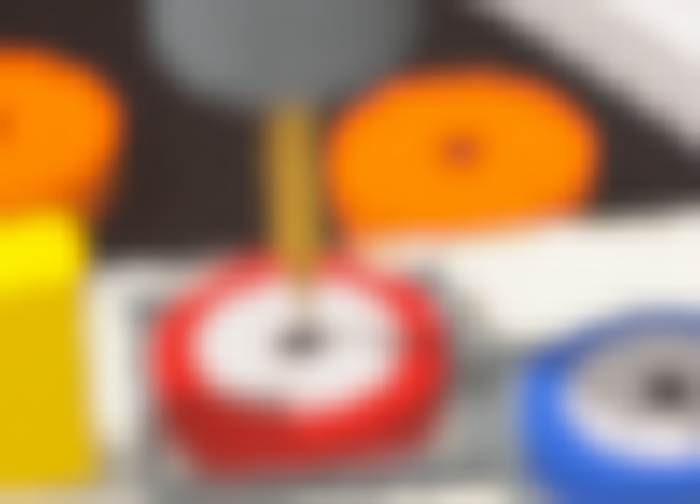

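The spot column (300) now matches the probe (302), and the spot lies just below the tip as expected. The carriage has stood there for over 1.3 s, so the red reading is done. Next I'll slide to midway, release, and look from the left at the tip and blue spot.

Run:
```python
from h import *
p=st();m=p[:2]-(.015*X+.038*Y)
move_straight([*m,p[2]],rate=.04);wait(.2);st()
grip(1.0);st()
move_straight([*m,.2],rate=.12)
goto([.40,.15,.27],quat(0))
P,q=look([.545,0.0,.085],np.radians(40),np.radians(-45),.34);print(P)
goto(P,q)
print(get_state()["tool_pos"]-P)
im=camera("wrist");cv2.imwrite("pics/w4.png",im)
for n,z in (("red_spot",.082),("blue_spot",.082),("grip_left",.108),("grip_right",.108),("probe_tip",.089)):
    for r in tip_of(n,"wrist")[:2]:
        uv=np.array(r["position"])*[512,384]
        print(n,round(r["score"],2),uv.round(1),at_z("wrist",uv,z).round(4))
uv=proj("wrist",[.5411,-.0175,.089])[0];print(uv)
x0,y0=int(uv[0])-55,int(uv[1])-42;s=7;print(x0,y0)
cv2.imwrite("pics/z4.png",cv2.resize(im[y0:y0+84,x0:x0+110],None,fx=s,fy=s,interpolation=cv2.INTER_CUBIC))
st()
```

```text
t 11.15 tcp [0.5267 0.1169 0.0891] w 0.227 ff 59.25887703895569 wf [ 1.9 -2.1 -0.4]
t 12.53 tcp [0.5204 0.0762 0.0891] w 0.223 ff 59.50539529323578 wf [ 0.1 -1.3  1.4]
t 13.18 tcp [0.5206 0.0765 0.0891] w 1.0 ff 0.0 wf [0.7 0.1 0.7]
[0.45608071 0.08891929 0.22000143]
[ 1.14833514e-04 -4.97644315e-05  2.23668457e-06]
red_spot 0.92 [423.6 150.3] [ 0.4549 -0.17    0.082 ]
red_spot 0.78 [220.5  89.9] [ 0.6899 -0.0768  0.082 ]
blue_spot 0.86 [241.  205.5] [0.5471 0.0226 0.082 ]
grip_left 0.61 [213.6 248.5] [0.5209 0.0776 0.108 ]
grip_right 0.59 [318.2 109.7] [ 0.5639 -0.1127  0.108 ]
probe_tip 0.69 [267.6 178.8] [ 0.5476 -0.0159  0.089 ]
probe_tip 0.4 [314.7 109.9] [ 0.5775 -0.1271  0.089 ]
[273.23587755 181.55964595]
218 139
t 18.16 tcp [0.4561 0.0889 0.22  ] w 1.0 ff 0.0 wf [-0.5 -0.3 -0.3]
```

View pics/z4.png

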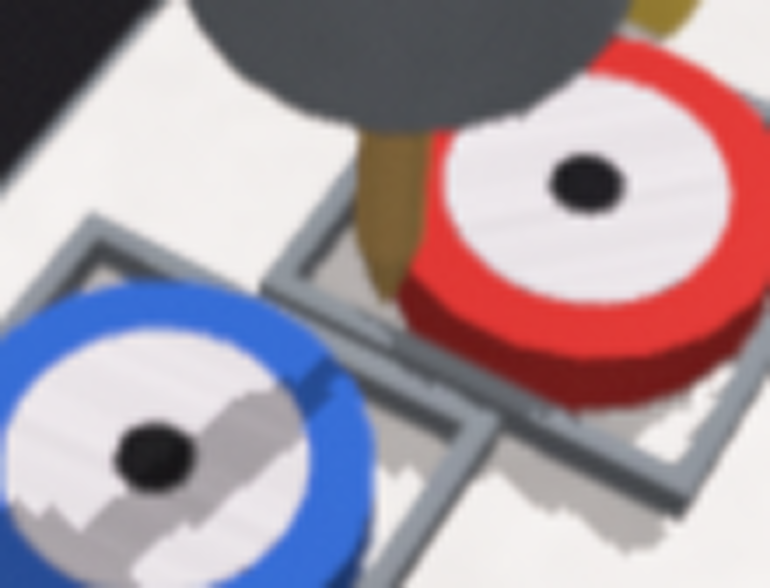

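The tip (272.9,181.4) matches the prediction; the blue spot is at (239.5,203.9) and the red at (301.4,164.8). Now I'll take the right grip and move on to blue.

Run:
```python
from h import *
tip=at_z("wrist",(272.9,181.4),.089)[:2];blue=at_z("wrist",(239.5,203.9),.082)[:2];red=at_z("wrist",(301.4,164.8),.082)[:2]
d=tip-blue;e=blue-red;print(tip,blue,red,"d",d,d@X,d@Y,"b-r",e@X,e@Y)
g=(blue+red)/2-.098*Y;print(g)
assert abs(e@X-.03)<.004 and abs(e@Y-.076)<.004
q=quat(1)
goto([.36,.03,.32],q);goto([.44,-.16,.28],q);goto([*g,.2],q)
print(move_straight([*g,.089],rate=.1,stop_force=12));st()
p0=st();grip(0.0);p=st()
n=g+d;move_straight([*n,p[2]],rate=.04);wait(.3);st()
np.save("d.npy",n)
x0,y0,s=215,165,14
im=camera("scene");cv2.imwrite("pics/z5.png",cv2.resize(im[y0:y0+36,x0:x0+50],None,fx=s,fy=s,interpolation=cv2.INTER_CUBIC))
```

```text
[ 0.54147956 -0.01740154] [0.54944824 0.02241034] [ 0.53788003 -0.05865632] d [-0.00796867 -0.03981188] -0.01672412717261861 -0.03699714944568488 b-r 0.029515935491497336 0.07638348527307862
[ 0.56571957 -0.11360889]
False
t 21.8 tcp [ 0.5663 -0.1138  0.0897] w 0.999 ff 0.0 wf [ 0.2  0.5 -0.5]
t 21.8 tcp [ 0.5663 -0.1138  0.0897] w 0.999 ff 0.0 wf [ 0.2  0.5 -0.5]
t 22.41 tcp [ 0.5659 -0.1136  0.0893] w 0.228 ff 58.78935992717743 wf [-0.  -0.1  1.9]
t 23.88 tcp [ 0.5575 -0.1536  0.0892] w 0.227 ff 58.95226836204529 wf [-0.3 -2.2  2.5]
```

View pics/z5.png

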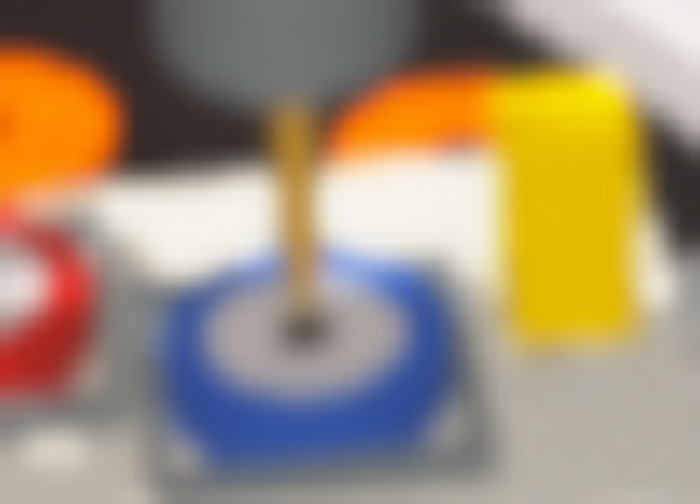

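The blue spot (305,332) sits directly under the tip column (301). I'll release, retreat, and check numerically using the red spot, which must lie at the tip minus the known pocket offset.

Run:
```python
from h import *
p=st();grip(1.0);st()
move_straight([p[0],p[1],.22],rate=.1)
goto([.42,-.2,.28],quat(1))
P,q=look([.53,-.06,.085],np.radians(40),np.radians(40),.34);print(P)
goto(P,q);wait(.3)
im=camera("wrist");cv2.imwrite("pics/w6.png",im)
tip=np.array([.5413,-.0175])
for n,w in(("blue",tip),("red",tip-.030*X-.076*Y)):
    u,v=np.round(proj("wrist",[*w,.082])[0]).astype(int)
    g=im[v-14:v+15,u-14:u+15].max(axis=2)<75
    yy,xx=np.nonzero(g);uv=(xx.mean()+u-14,yy.mean()+v-14)
    a=at_z("wrist",uv,.082)[:2];print(n,(u,v),uv,len(xx),a,"err mm",(a-w)*1e3)
st()
```

```text
t 23.93 tcp [ 0.5575 -0.1535  0.0892] w 0.228 ff 58.96182417869568 wf [-0.9 -1.3  3.1]
t 24.57 tcp [ 0.5578 -0.1534  0.0893] w 1.003 ff 0.0 wf [-0.5  0.9 -0.1]
[ 0.43366925 -0.1408311   0.22000143]
blue (np.int64(234), np.int64(165)) (np.float64(234.04), np.float64(165.06)) 50 [ 0.54118066 -0.01760149] err mm [-0.11933612 -0.10148631]
red (np.int64(287), np.int64(214)) (np.float64(287.30555555555554), np.float64(214.25)) 72 [ 0.52975567 -0.09863354] err mm [ 0.58183366 -0.3315784 ]
t 30.17 tcp [ 0.4337 -0.1408  0.22  ] w 1.005 ff 0.0 wf [-0.7  0.5 -0.4]
```

```bash
python3 -c "
from bench import *
print(close_job())"
```

```text
the job is handed in; nothing more can be done
None
```

The job is handed in: the probe read the red spot about 3 mm off its centre by my measurements, within the 7 mm allowed. After the changeover to the other grip it stands over the blue spot within about 1 mm, with the carriage released and about 30 s used; no verdict was returned.

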